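# Lay the tasting boards that match the jam jars

## Robot

A 7-joint arm with a two-finger parallel gripper is mounted at the origin on the work surface. World frame = base frame: x ahead of the robot, y to its left, z up, the work surface at z = 0. Lengths are in m, angles in rad, forces in N, time in s.
With the tool pointing down it reaches from about 0.425 to 0.875 m from the base axis. Payload 8.4 kg.
Tool frame: the origin (TCP) lies midway between the tips of the shut fingers; the grasp point (between the pads) lies 19 mm behind it; z points along the fingers, y is the line along which they close (so a half turn about z gives the same grasp; the last joint's range is limited). The gripper opens to 87 mm and grips with 3 to 60 N. Pads are 19 mm wide; open, the fingers measure 117 mm over their backs; the gripper's body (75 mm by 190 mm) begins 51 mm behind the grasp point.
Start: joints at [1.061, 0.333, 0.04, 1.465, -0.013, 1.343, -0.059], TCP at [0.26, -0.596, 0.223] pointing down, gripper open.
Joint ranges: [-2.58, 2.58], [-0.38, 2.09], [-1.3, 1.39], [0.25, 2.4], [-1.5, 4.64], [0.08, 2.09], [-2.65, 2.65]. Speed limits (rad/s): [2.22, 2.22, 2.79, 2.79, 3.14, 3.14, 3.14].

## Interface

Orientations are given as a unit quaternion [w, x, y, z].
In Python, from bench import robot gives the robot as it stands.
- The arm moves only by the tool carry_out, never from a script. Its argument "motion" is a list of rows, each an object of numbers: "dx", "dy", "dz": the shift along the world's x, y, z normalised to -1 to 1, where 1 is 40 cm; "yaw": the turn about the world's z normalised to -1 to 1, where 1 is 360 degrees. In form: [{"dx": .., "dy": .., "dz": .., "yaw": ..}, ...]. A call has 1 to 5 rows; each row is the pose to reach, as a shift and turn from the pose commanded when the call began, turning the shorter way round; what a row does not reach only later rows make up. A row lasts 1/10 s, in which the tool goes at most 50 mm and 8.59 degrees, less where a joint would pass 70% of its speed; a pose out of reach is approached as far as the arm can. A call with a number of a shift or a turn outside -1 to 1 is refused whole. A call with a gripper value outside its range is refused whole. "claw" is the opening, from 0 (shut) to 1 (fully open), set as the call begins (left out, the last holds). The fingers move at their own pace and stop on an object; "squeeze" is the grip in N (left out, the last holds). Time passes only in rows, so rows that repeat a pose let the fingers close. It gives the time, the measured TCP pose, the force, the opening and the grip force at its end, in the units of the state.
- robot.observe(): the state, without advancing time (a new reading comes with each control period).
- robot.snapshot(name): name is "scene" or "top"; returns the picture (420x560x3 uint8, red, green, blue); there is no depth.
- robot.get_calibration(name): a dict with "mtx" (3x3 intrinsics, pixels), "origin" and "rotation" of the camera in the world. Camera axes: x right, y up, looking along -z (the intrinsics and any distortion apply to the point x, -y, -z); pixel columns grow to the right and rows downward; lengths in m; the calibration is good to about 2 mm. A picture is of the moment at which its call begins. get_calibration takes no time and is no camera call.
- robot.sign_off(): hands the job in; it is judged then, once.
The state is a dict: "clock": time; "qpos": joint angles; "joint_vel": joint speeds; "joint_torque": joint torques, N m; "ee_pos": TCP position; "ee_rot": TCP orientation; "contact_force": force on the tool from outside, world axes, zero at the start; "torque": the same for the moment, N m; "width": finger opening in m; "finger_force": force on a finger pad.
Only numpy, scipy, OpenCV 4.12 (cv2) and the standard library are available. Lean on these libraries where they do the work, as an engineer would, in place of code of your own. Each camera call takes 0.05 s, during which the arm holds its last target. There are 200 camera calls.

## Task

Lay the two tasting places: on each blue mat, inside its white outline, lay flat the board from the sloping stack that has the colour of the jar standing on that mat. If the board that matches neither mat's jar lies on top of one you need, lay it flat in the middle of the wire cooling rack; if it is at the bottom, leave it in the holder. Set the boards down without dropping them, and leave the jars, milk, grater, mug and spice pot alone.

Things in the scene. Friction and masses are not known exactly. Their poses are not given: they have to be found in the camera images.
- holder: sloping wooden board holder, fixed, base 150 x 80 mm. Origin: centre of its underside. Its bed rises towards its own +x at 30 degrees; a 52 mm high lip closes the lower (-x) end, and 2 small cheeks stand beside the boards within 20 mm of that lip, 38 mm high above the bed. The bed is only 44 mm wide, so the 64 mm boards overhang it by 10 mm on either side
- holder_bed (a point): middle of the holder's sloping bed surface, 62 mm above the worktop: the underside of the lowest board rests here. The boards lie in one stack on the bed, 12 mm each, at most 3
- board_red: red plastic tasting board, 130 x 64 x 12 mm (its own x, y, z), 95 g, loose. Origin: centre of its underside, +z out of its top face. It starts in the holder's stack, sloping at 30 degrees
- board_yellow: yellow plastic tasting board, 130 x 64 x 12 mm (its own x, y, z), 95 g, loose. Origin: centre of its underside, +z out of its top face. It starts in the holder's stack, sloping at 30 degrees
- board_green: green plastic tasting board, 130 x 64 x 12 mm (its own x, y, z), 95 g, loose. Origin: centre of its underside, +z out of its top face. It starts in the holder's stack, sloping at 30 degrees
- place_a: one of the two tasting places: a fixed blue mat 260 x 110 x 3 mm (its own x, y, z) with a white outline for a board near its -x end and a white disc for a jar near its +x end. Origin: centre of its underside
- place_a_spot (a point): centre of the board outline on that mat's top, 50 mm towards the mat's -x end, 3 mm above the worktop; the outline (140 x 73 mm) has its long side along the mat's x
- place_a_jar (a point): centre of the jar disc on that mat, 85 mm towards the mat's +x end. Which jar stands here differs from start to start
- place_b: the other of the two tasting places: a fixed blue mat 260 x 110 x 3 mm (its own x, y, z) with a white outline for a board near its -x end and a white disc for a jar near its +x end. Origin: centre of its underside
- place_b_spot (a point): centre of the board outline on that mat's top, 50 mm towards the mat's -x end, 3 mm above the worktop; the outline (140 x 73 mm) has its long side along the mat's x
- place_b_jar (a point): centre of the jar disc on that mat, 85 mm towards the mat's +x end. Which jar stands here differs from start to start
- cooling: fixed wire cooling rack 165 x 110 mm, its top 18 mm above the worktop, with a cork coaster beyond its +x end on which the third jar stands. Origin: on the worktop, 50 mm from the rack's centre towards its +x
- cooling_spot (a point): centre of the cooling rack's top, 18 mm above the worktop; its 165 mm side runs along the body's x
- jar_red: closed red jam jar with a red lid and a white label band, diameter 58 mm, height 71 mm, loose. Origin: centre of its underside. It stands on one of the two mats or on the coaster by the cooling rack
- jar_yellow: closed yellow jam jar with a yellow lid and a white label band, diameter 58 mm, height 71 mm, loose. Origin: centre of its underside. It stands on one of the two mats or on the coaster by the cooling rack
- jar_green: closed green jam jar with a green lid and a white label band, diameter 58 mm, height 71 mm, loose. Origin: centre of its underside. It stands on one of the two mats or on the coaster by the cooling rack
- milk: white milk bottle, diameter 68 mm, 170 mm tall, loose bystander. Origin: centre of its underside
- grater: steel box grater 75 x 60 mm, 171 mm tall with its handle, loose bystander. Origin: centre of its underside
- mug: blue mug, diameter 76 mm, 90 mm tall, handle towards its own +y, loose bystander. Origin: centre of its underside
- spice: small brown spice pot with a black cap, diameter 36 mm, 50 mm tall, loose bystander. Origin: centre of its underside

How it is judged:
At the end, for the whole second after the job is handed in: Each mat: board of its jar's colour, flat, centre within 15 mm of the outline's, long side within 0.2 rad. Third board: green (bottom at the start) still in the holder within 20 mm; red or yellow flat on the cooling rack, within 30 mm of its centre. All at rest (((horizontal distance between jar_red and place_a_jar below 0.04 m and horizontal distance between jar_yellow and place_b_jar below 0.04 m and horizontal distance between board_red and place_a_spot below 0.015 m and angle between the x axis of board_red and the x axis of place_a, either way round below 0.2 rad and angle between the z axis of board_red and the z axis of place_a, either way round below 0.05 rad and height (world z) of each of board_red, board_yellow below 0.022 m and horizontal distance between board_yellow and place_b_spot below 0.015 m and angle between the x axis of board_yellow and the x axis of place_b, either way round below 0.2 rad and angle between the z axis of board_yellow and the z axis of place_b, either way round below 0.05 rad and distance between board_green and holder_bed below 0.02 m and angle between board_green's own z axis and vertical above 0.4 rad) or (horizontal distance between jar_red and place_a_jar below 0.04 m and horizontal distance between jar_green and place_b_jar below 0.04 m and horizontal distance between board_red and place_a_spot below 0.015 m and angle between the x axis of board_red and the x axis of place_a, either way round below 0.2 rad and angle between the z axis of board_red and the z axis of place_a, either way round below 0.05 rad and height (world z) of each of board_red, board_green below 0.022 m and horizontal distance between board_green and place_b_spot below 0.015 m and angle between the x axis of board_green and the x axis of place_b, either way round below 0.2 rad and angle between the z axis of board_green and the z axis of place_b, either way round below 0.05 rad and horizontal distance between board_yellow and cooling_spot below 0.03 m and angle between the z axis of board_yellow and the z axis of cooling, either way round below 0.06 rad and height (world z) of board_yellow above 0.012 m) or (horizontal distance between jar_yellow and place_a_jar below 0.04 m and horizontal distance between jar_red and place_b_jar below 0.04 m and horizontal distance between board_yellow and place_a_spot below 0.015 m and angle between the x axis of board_yellow and the x axis of place_a, either way round below 0.2 rad and angle between the z axis of board_yellow and the z axis of place_a, either way round below 0.05 rad and height (world z) of each of board_yellow, board_red below 0.022 m and horizontal distance between board_red and place_b_spot below 0.015 m and angle between the x axis of board_red and the x axis of place_b, either way round below 0.2 rad and angle between the z axis of board_red and the z axis of place_b, either way round below 0.05 rad and distance between board_green and holder_bed below 0.02 m and angle between board_green's own z axis and vertical above 0.4 rad) or (horizontal distance between jar_yellow and place_a_jar below 0.04 m and horizontal distance between jar_green and place_b_jar below 0.04 m and horizontal distance between board_yellow and place_a_spot below 0.015 m and angle between the x axis of board_yellow and the x axis of place_a, either way round below 0.2 rad and angle between the z axis of board_yellow and the z axis of place_a, either way round below 0.05 rad and height (world z) of each of board_yellow, board_green below 0.022 m and horizontal distance between board_green and place_b_spot below 0.015 m and angle between the x axis of board_green and the x axis of place_b, either way round below 0.2 rad and angle between the z axis of board_green and the z axis of place_b, either way round below 0.05 rad and horizontal distance between board_red and cooling_spot below 0.03 m and angle between the z axis of board_red and the z axis of cooling, either way round below 0.06 rad and height (world z) of board_red above 0.012 m) or (horizontal distance between jar_green and place_a_jar below 0.04 m and horizontal distance between jar_red and place_b_jar below 0.04 m and horizontal distance between board_green and place_a_spot below 0.015 m and angle between the x axis of board_green and the x axis of place_a, either way round below 0.2 rad and angle between the z axis of board_green and the z axis of place_a, either way round below 0.05 rad and height (world z) of each of board_green, board_red below 0.022 m and horizontal distance between board_red and place_b_spot below 0.015 m and angle between the x axis of board_red and the x axis of place_b, either way round below 0.2 rad and angle between the z axis of board_red and the z axis of place_b, either way round below 0.05 rad and horizontal distance between board_yellow and cooling_spot below 0.03 m and angle between the z axis of board_yellow and the z axis of cooling, either way round below 0.06 rad and height (world z) of board_yellow above 0.012 m) or (horizontal distance between jar_green and place_a_jar below 0.04 m and horizontal distance between jar_yellow and place_b_jar below 0.04 m and horizontal distance between board_green and place_a_spot below 0.015 m and angle between the x axis of board_green and the x axis of place_a, either way round below 0.2 rad and angle between the z axis of board_green and the z axis of place_a, either way round below 0.05 rad and height (world z) of each of board_green, board_yellow below 0.022 m and horizontal distance between board_yellow and place_b_spot below 0.015 m and angle between the x axis of board_yellow and the x axis of place_b, either way round below 0.2 rad and angle between the z axis of board_yellow and the z axis of place_b, either way round below 0.05 rad and horizontal distance between board_red and cooling_spot below 0.03 m and angle between the z axis of board_red and the z axis of cooling, either way round below 0.06 rad and height (world z) of board_red above 0.012 m)) and linear speed of each of board_red, board_yellow, board_green below 0.02 m/s); the robot touches nothing.
It fails at once if a jar is shifted by more than 25 mm or tipped (distance of any of jar_red, jar_yellow, jar_green from where it was at the start of the episode above 0.025 m or angle between any of jar_red, jar_yellow, jar_green's own z axis and vertical above 0.3 rad).
It fails at once if the milk, grater, mug or spice pot is shifted by more than 25 mm or tipped (distance of any of milk, grater, mug, spice from where it was at the start of the episode above 0.025 m or angle between any of milk, grater, mug, spice's own z axis and vertical above 0.3 rad).
It fails at once if a board is dropped: it falls freely faster than 0.8 m/s (about 33 mm) ((linear speed of board_red above 0.8 m/s and contact force between the fingers and board_red below 0.1 N) or (linear speed of board_yellow above 0.8 m/s and contact force between the fingers and board_yellow below 0.1 N) or (linear speed of board_green above 0.8 m/s and contact force between the fingers and board_green below 0.1 N)).
It also fails if it takes over 67 s, if anything falls off the work surface, if the arm or the gripper's body presses on something with over 40 N, if the wrist force passes 120 N, or if a joint passes its speed limit or range.

## Working session

There is one attempt and no reset: what is moved stays moved. The work goes in short steps, Python scripts to look and compute and a tool call to move; the robot and the scene stay as the last step left them, time stands still between calls to the robot, and variables do not carry over. Pictures are saved under pics/ and viewed, at most 10 in all, crops included, and the job is handed in when it is done.

Besides the shell and the picture viewer there is one more tool, called as name([rows], argument=value, ...), one row to a line, values as JSON. carry_out: Moves the arm, as the interface text tells. Scaled input: -1 to 1 covers 40 cm each way for a shift and 360 degrees each way for a turn. Its arguments: {"type":"object","properties":{"motion":{"type":"array"},"claw":{"type":"number"},"squeeze":{"type":"number"}},"required":["motion"]}

```bash
mkdir -p pics
python3 - <<'E'
from bench import robot
import cv2, numpy as np
for n in("scene","top"):
    im=robot.snapshot(n); cv2.imwrite(f"pics/{n}0.png",cv2.resize(im[:,:,::-1],(800,600),interpolation=cv2.INTER_CUBIC)); np.save(f"{n}0.npy",im)
    print(n,robot.get_calibration(n))
s=robot.observe();print(s)
E
```

```text
scene {'mtx': array([[440.21188329,   0.        , 281.18091606],
       [  0.        , 440.21188329, 211.55438918],
       [  0.        ,   0.        ,   1.        ]]), 'origin': array([1.24599438, 0.40727969, 0.69159415]), 'rotation': array([0.4268839 , 0.22338011, 0.38391579, 0.78770561])}
top {'mtx': array([[522.60792758,   0.        , 274.18932444],
       [  0.        , 522.60792758, 205.10588979],
       [  0.        ,   0.        ,   1.        ]]), 'origin': array([0.40131675, 0.01993765, 1.16112493]), 'rotation': array([-0.70349333, -0.06226236,  0.06462982,  0.70501314])}
{'clock': 0.1, 'qpos': array([ 1.06081223,  0.33382223,  0.03983953,  1.46620571, -0.01340083,
        1.34330973, -0.05851391]), 'joint_vel': array([-7.81578088e-04, -2.52253442e-03,  3.02416942e-04, -3.07377024e-03,
        7.85328870e-05,  7.38552408e-05, -1.26576147e-03]), 'joint_torque': array([ 3.86097920e-03, -6.57807326e+01,  1.33982386e+00, -4.04706395e+01,
       -5.97674120e-02,  4.08881495e-02,  4.74208235e-06]), 'ee_pos': array([ 0.25938219, -0.59552344,  0.2217482 ]), 'ee_rot': array([-7.14202857e-04,  9.78980637e-01,  2.03951871e-01, -1.92743194e-04]), 'contact_force': array([ 0.50278314, -1.25416162,  0.14535276]), 'torque': array([-0.0490703 , -0.04178681, -0.00248316]), 'finger_force': 0.0, 'width': 0.08674593744825237}
```

View pics/scene0.png

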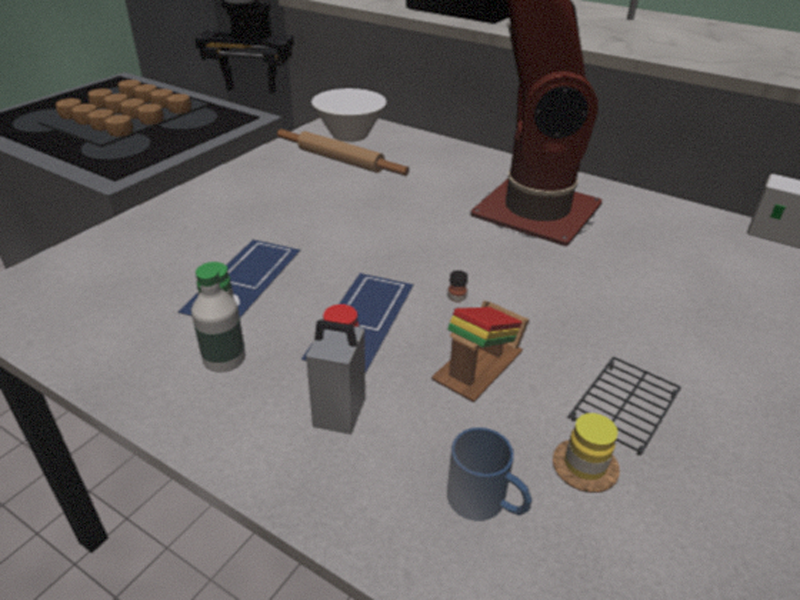

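View pics/top0.png

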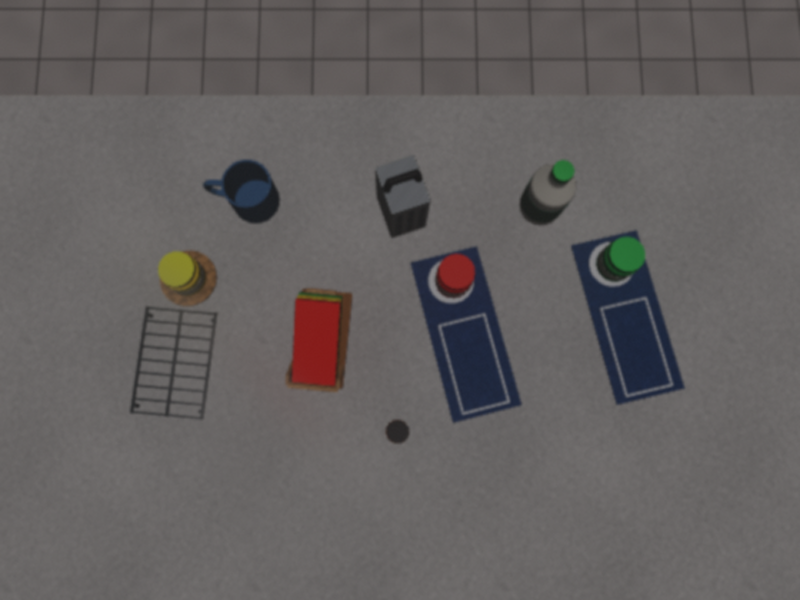

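Stack from the top: red, yellow, green. The red jar is on the middle mat, the green jar on the right mat and yellow is by the rack. So red goes to the middle mat, yellow to the rack and green to the right mat. Next I segment the colours and look at zoomed crops.

```bash
cat > h.py <<'E'
import numpy as np, cv2
from scipy.spatial.transform import Rotation as R
from scipy.optimize import least_squares
from bench import robot
C={n:robot.get_calibration(n) for n in("scene","top")}
def proj(n,P):
    c=C[n];w,x,y,z=c["rotation"];p=R.from_quat([x,y,z,w]).inv().apply(np.atleast_2d(P)-c["origin"])*[1,-1,-1]
    q=p@c["mtx"].T; return q[:,:2]/q[:,2:]
def ray(n,uv,z):
    c=C[n];w,x,y,zz=c["rotation"];uv=np.atleast_2d(uv)
    d=np.c_[uv,np.ones(len(uv))]@np.linalg.inv(c["mtx"]).T*[1,-1,-1]
    d=R.from_quat([x,y,zz,w]).apply(d);z=np.asarray(z)
    return c["origin"]+d*((z-c["origin"][2])/d[:,2])[:,None]
def masks(im):
    h=cv2.cvtColor(im,cv2.COLOR_RGB2HSV);H,S,V=cv2.split(h)
    return dict(red=((H<6)|(H>174))&(S>170)&(V>70),yellow=(H>22)&(H<34)&(S>150)&(V>70),green=(H>45)&(H<80)&(S>130)&(V>40),blue=(H>105)&(H<130)&(S>110))
def blobs(m,amin=60):
    cs,_=cv2.findContours(m.astype(np.uint8),cv2.RETR_EXTERNAL,cv2.CHAIN_APPROX_NONE)
    return [c for c in cs if cv2.contourArea(c)>amin]
E
python3 - <<'E'
from h import *
for n in("scene","top"):
    im=np.load(n+"0.npy")
    for k,m in masks(im).items():
        for c in blobs(m,40):
            print(n,k,cv2.contourArea(c),np.round(cv2.boxPoints(cv2.minAreaRect(c)),1).tolist(),cv2.approxPolyDP(c,3,True)[:,0].tolist())
im=np.load("scene0.npy")[:,:,::-1]
a=cv2.resize(im[205:285,300:380],None,fx=5,fy=5,interpolation=cv2.INTER_CUBIC)
b=cv2.resize(im[240:320,395:475],None,fx=5,fy=5,interpolation=cv2.INTER_CUBIC)
cv2.imwrite("pics/crop1.png",np.hstack([a,b]))
a=cv2.resize(im[160:280,125:285],None,fx=5,fy=5,interpolation=cv2.INTER_CUBIC)
cv2.imwrite("pics/crop2.png",a)
E
```

```text
scene red 288.0 [[317.6000061035156, 219.89999389648438], [323.29998779296875, 206.89999389648438], [362.3999938964844, 224.10000610351562], [356.70001220703125, 237.10000610351562]] [[318, 219], [324, 218], [324, 222], [342, 230], [362, 225], [341, 215]]
scene red 184.0 [[226.5, 223.39999389648438], [228.1999969482422, 211.60000610351562], [248.89999389648438, 214.60000610351562], [247.1999969482422, 226.3000030517578]] [[248, 218], [238, 213], [227, 222], [245, 225]]
scene yellow 59.0 [[401.5, 319.3999938964844], [402.0, 307.0], [428.20001220703125, 308.0], [427.70001220703125, 320.3999938964844]] [[402, 307], [417, 320], [428, 313], [427, 308], [427, 314], [416, 317]]
scene green 68.5 [[138.0, 185.0], [158.0, 185.0], [158.0, 191.0], [138.0, 191.0]] [[138, 191], [158, 188], [144, 185]]
top red 1686.5 [[204.1999969482422, 268.0], [207.10000610351562, 208.89999389648438], [237.8000030517578, 210.39999389648438], [234.89999389648438, 269.5]] [[208, 209], [205, 266], [233, 269], [237, 212]]
top red 460.0 [[302.79998779296875, 197.39999389648438], [314.3999938964844, 174.1999969482422],
[... 1367 characters left out ...]
 [297, 196], [293, 197], [318, 293], [324, 292], [304, 230], [307, 224], [341, 218], [357, 283], [362, 282]]
top blue 1217.5 [[400.70001220703125, 173.39999389648438], [445.0, 160.39999389648438], [477.1000061035156, 270.20001220703125], [432.70001220703125, 283.20001220703125]] [[402, 173], [432, 280], [441, 279], [435, 277], [418, 214], [454, 207], [472, 266], [470, 272], [464, 273], [477, 270], [451, 186], [439, 199], [425, 202], [410, 189], [410, 179], [417, 170], [407, 172], [408, 175]]
top blue 288.0 [[163.89999389648438, 142.60000610351562], [167.6999969482422, 123.69999694824219], [188.8000030517578, 128.0], [185.0, 146.8000030517578]] [[188, 128], [170, 129], [164, 142], [182, 141]]
```

View pics/crop1.png

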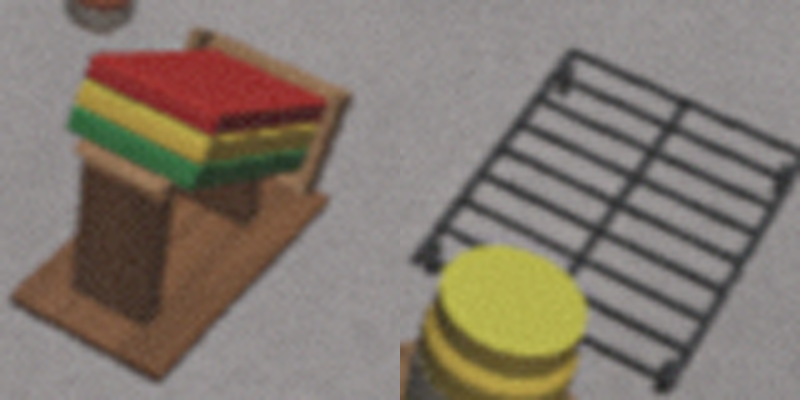

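View pics/crop2.png

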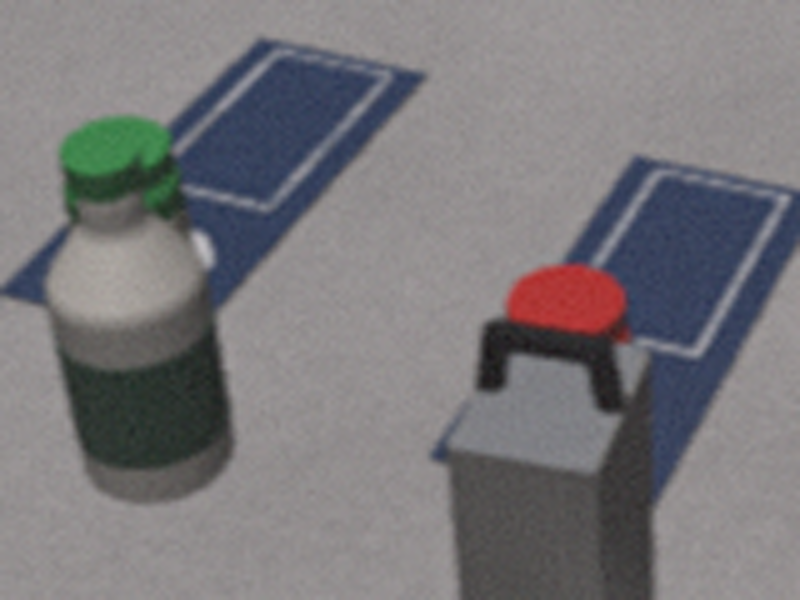

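Crop 1 shows the red top corners at scene pixels (319,217), (338,214.6), (365,225) and (342.4,230). The lip is at the far end, towards the robot, so the stack rises away from the robot. Crop 2 shows three outline corners on each mat. I fit the poses from both views.

Run:
```python
from h import *
def rect(L,W): return np.array([[-L,-W],[L,-W],[L,W],[-L,W]])/2   # low/left order below
def order(P): # match nearest for robust: done by explicit init
    return P
def match(n,P,obs):
    q=proj(n,P); obs=np.asarray(obs,float)
    from scipy.optimize import linear_sum_assignment as lsa
    d=np.linalg.norm(q[:,None]-obs[None],axis=2);i,j=lsa(d);return (q[i]-obs[j]).ravel()
def fit(name,L,W,tobs,sobs,z0,tilt0=0,shr=0,freetilt=False):
    c=ray("top",[np.mean(tobs,0)],[z0])[0]
    best=None
    for yaw0 in(-.3,0,.3):
        def f(p):
            r=R.from_euler("ZY",[p[3],-(p[4] if freetilt else tilt0)])
            mk=lambda w:r.apply(np.c_[rect(L-2*w,W-2*w),np.zeros(4)])+p[:3]
            return np.r_[match("top",mk(p[5] if shr else 0),tobs),match("scene",mk(0),sobs),1e-3*(p[4]-tilt0),1e-3*p[5]]
        s=least_squares(f,[*c,yaw0,tilt0,shr],x_scale=[.01,.01,.01,.1,.1,.001])
        if best is None or s.cost<best.cost:best=s
    print(name,np.round(best.x,4),"rms px",np.round(np.sqrt(2*best.cost/(len(best.fun)-2)),2), "reach",np.round(np.hypot(*best.x[:2]),3))
    return best.x
o=0.4
c2=lambda P:(np.array(P)/5+[125-o,160-o])
fit("red top",.13,.064,[[204,267.5],[207.2,208.7],[238,210.4],[235,269.7]],np.array([[95,60],[200,47],[327,100],[212,128]])/5+[300-o,205-o],.11,np.pi/6,freetilt=True)
inn=lambda P:P
fit("mat red",.14,.073,[[309.8,229.7],[337.1,222.2],[352.7,279.],[325.4,286.5]],c2([[655,170],[785,198],[697,355]]),.003,shr=.004)
fit("mat green",.14,.073,[[423,217.5],[449.7,209.5],[467,267.1],[440.2,275.1]],c2([[278,52],[392,74],[265,208]]),.003,shr=.004)
fit("rack",.165,.11,np.array([[148,308],[216,314],[202,417],[132,411]])/1.4286-.2,[[430,250],[474.4,270],[448,317],[398.6,292]],.018)
```

```text
red top [ 0.5241  0.1254  0.0895 -0.0744  0.4872  0.    ] rms px 0.8 reach 0.539
mat red [ 0.5015 -0.1106  0.002   0.2536  0.      0.005 ] rms px 0.24 reach 0.514
mat green [ 0.5277 -0.3645  0.0024  0.2372  0.      0.0044] rms px 0.5 reach 0.641
rack [ 0.503   0.3503  0.0134 -0.0884  0.      0.    ] rms px 1.16 reach 0.613
```

Red's top-centre fits at z≈0.090, against 0.093 expected, with a tilt of 28° (30° given). The mats fit at z≈2–2.4 mm (3 given), and every target is within reach. Moving to the stack now.

carry_out([
  {"dx": 0.04, "dy": 0.115, "yaw": -0.019},
  {"dx": 0.08, "dy": 0.23, "yaw": -0.038},
  {"dx": 0.12, "dy": 0.345, "yaw": -0.057},
  {"dx": 0.16, "dy": 0.46, "yaw": -0.077},
  {"dx": 0.2, "dy": 0.575, "yaw": -0.077},
], claw=1)

```text
$.motion[0]: bad value
```

carry_out([
  {"dx": 0.04, "dy": 0.115},
  {"dx": 0.08, "dy": 0.23},
  {"dx": 0.12, "dy": 0.345},
  {"dx": 0.16, "dy": 0.46},
  {"dx": 0.2, "dy": 0.575},
])

```text
$.motion[0]: bad value
```

carry_out([
  {"dx": 0.05, "dy": 0.115},
  {"dx": 0.1, "dy": 0.23},
  {"dx": 0.16, "dy": 0.345},
  {"dx": 0.21, "dy": 0.46},
  {"dx": 0.269, "dy": 0.651},
])

```text
$.motion[0]: bad value
```

Perhaps every key is required.

carry_out([
  {"dx": 0.04, "dy": 0.115, "dz": 0, "yaw": -0.019},
  {"dx": 0.08, "dy": 0.23, "dz": 0, "yaw": -0.038},
  {"dx": 0.12, "dy": 0.345, "dz": 0, "yaw": -0.057},
  {"dx": 0.16, "dy": 0.46, "dz": 0, "yaw": -0.077},
  {"dx": 0.2, "dy": 0.575, "dz": 0, "yaw": -0.077},
], claw=1)

```text
clock: 0.6
ee_pos: [0.3397, -0.3638, 0.2222]
ee_rot: [-0.0, 0.999, -0.039, -0.0]
contact_force: [1.1, 1.3, 1.0]
width: 0.0874
finger_force: 0.0
```

carry_out([
  {"dx": 0.045, "dy": 0.115, "dz": 0, "yaw": 0},
  {"dx": 0.09, "dy": 0.23, "dz": 0, "yaw": 0},
  {"dx": 0.135, "dy": 0.345, "dz": 0, "yaw": 0},
  {"dx": 0.18, "dy": 0.46, "dz": 0, "yaw": 0},
  {"dx": 0.225, "dy": 0.575, "dz": 0, "yaw": 0},
])

```text
clock: 1.1
ee_pos: [0.4297, -0.1339, 0.2225]
ee_rot: [0.0, 0.999, -0.037, 0.0]
contact_force: [1.3, 0.9, 0.6]
width: 0.0868
finger_force: 0.0
```

carry_out([
  {"dx": 0.045, "dy": 0.115, "dz": 0, "yaw": 0},
  {"dx": 0.09, "dy": 0.23, "dz": 0, "yaw": 0},
  {"dx": 0.135, "dy": 0.345, "dz": 0, "yaw": 0},
  {"dx": 0.18, "dy": 0.46, "dz": 0, "yaw": 0},
  {"dx": 0.225, "dy": 0.575, "dz": 0, "yaw": 0},
])

```text
clock: 1.6
ee_pos: [0.5198, 0.0959, 0.2225]
ee_rot: [0.0, 0.999, -0.037, 0.0]
contact_force: [0.7, -1.1, -1.1]
width: 0.0871
finger_force: 0.0
```

carry_out([
  {"dx": 0.018, "dy": 0.075, "dz": -0.1, "yaw": 0},
  {"dx": 0.018, "dy": 0.075, "dz": -0.2, "yaw": 0},
  {"dx": 0.018, "dy": 0.075, "dz": -0.25, "yaw": 0},
])

```text
clock: 1.9
ee_pos: [0.5247, 0.125, 0.1189]
ee_rot: [0.0, 0.999, -0.035, -0.002]
contact_force: [0.2, -0.9, -0.3]
width: 0.0871
finger_force: 0.0
```

carry_out([
  {"dx": 0, "dy": 0, "dz": -0.04, "yaw": 0},
  {"dx": 0, "dy": 0, "dz": -0.065, "yaw": 0},
  {"dx": 0, "dy": 0, "dz": -0.065, "yaw": 0},
  {"dx": 0, "dy": 0, "dz": -0.065, "yaw": 0},
])

```text
clock: 2.3
ee_pos: [0.5271, 0.1242, 0.0971]
ee_rot: [-0.0, 0.999, -0.037, 0.0]
contact_force: [0.5, 0.5, 0.0]
width: 0.087
finger_force: 0.0
```

carry_out([
  {"dx": 0, "dy": 0, "dz": -0.013, "yaw": 0},
  {"dx": 0, "dy": 0, "dz": -0.026, "yaw": 0},
  {"dx": 0, "dy": 0, "dz": -0.026, "yaw": 0},
  {"dx": 0, "dy": 0, "dz": -0.026, "yaw": 0},
])

```text
clock: 2.7
ee_pos: [0.5267, 0.1241, 0.0862]
ee_rot: [0.0, 0.999, -0.037, -0.0]
contact_force: [0.1, 1.2, 0.1]
width: 0.0875
finger_force: 0.0
```

carry_out([
  {"dx": 0, "dy": 0, "dz": 0, "yaw": 0},
  {"dx": 0, "dy": 0, "dz": 0, "yaw": 0},
  {"dx": 0, "dy": 0, "dz": 0, "yaw": 0},
  {"dx": 0, "dy": 0, "dz": 0, "yaw": 0},
  {"dx": 0, "dy": 0, "dz": 0, "yaw": 0},
], claw=0.6, squeeze=15)

```text
clock: 3.2
ee_pos: [0.5268, 0.1243, 0.0863]
ee_rot: [-0.0, 0.999, -0.036, 0.0]
contact_force: [0.0, 0.7, 0.7]
width: 0.0642
finger_force: 15.3
```

Gripped at 64.2 mm. I lift slowly, then check with a picture.

carry_out([
  {"dx": 0, "dy": 0, "dz": 0.02, "yaw": 0},
  {"dx": 0, "dy": 0, "dz": 0.05, "yaw": 0},
  {"dx": 0, "dy": 0, "dz": 0.09, "yaw": 0},
  {"dx": 0, "dy": 0, "dz": 0.13, "yaw": 0},
  {"dx": 0, "dy": 0, "dz": 0.15, "yaw": 0},
], squeeze=20)

```text
clock: 3.7
ee_pos: [0.5275, 0.1244, 0.1484]
ee_rot: [-0.0, 0.999, -0.037, 0.001]
contact_force: [-0.5, 0.5, -1.9]
width: 0.0642
finger_force: 19.9
```

Run:
```python
from h import *
im=robot.snapshot("scene");np.save("s1.npy",im)
cv2.imwrite("pics/s1.png",cv2.resize(im[140:320,270:480][:,:,::-1],None,fx=3.5,fy=3.3,interpolation=cv2.INTER_CUBIC))
```

```text
(no output)
```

View pics/s1.png

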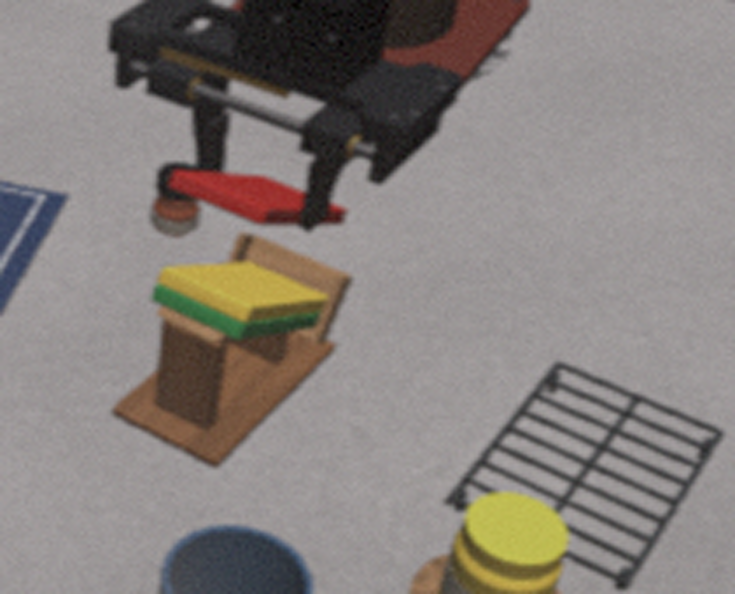

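Only red came up, still sloping; yellow and green stayed in the holder. I carry it to the red-jar mat.

carry_out([
  {"dx": -0.01, "dy": -0.1, "dz": 0, "yaw": 0.01},
  {"dx": -0.02, "dy": -0.215, "dz": 0, "yaw": 0.02},
  {"dx": -0.03, "dy": -0.33, "dz": 0, "yaw": 0.03},
  {"dx": -0.045, "dy": -0.445, "dz": 0, "yaw": 0.042},
  {"dx": -0.064, "dy": -0.54, "dz": 0, "yaw": 0.052},
])

```text
clock: 4.25
ee_pos: [0.5004, -0.0947, 0.146]
ee_rot: [0.0, 0.992, 0.127, -0.0]
contact_force: [-0.6, 0.0, -1.3]
width: 0.0637
finger_force: 19.9
```

carry_out([
  {"dx": 0, "dy": -0.047, "dz": -0.06, "yaw": 0},
  {"dx": 0, "dy": -0.047, "dz": -0.14, "yaw": 0},
  {"dx": 0, "dy": -0.047, "dz": -0.21, "yaw": 0},
  {"dx": 0, "dy": -0.047, "dz": -0.22, "yaw": 0},
  {"dx": 0, "dy": -0.047, "dz": -0.22, "yaw": 0},
])

```text
clock: 4.75
ee_pos: [0.5006, -0.1104, 0.0578]
ee_rot: [-0.0, 0.992, 0.127, -0.001]
contact_force: [0.2, -0.7, -0.6]
width: 0.0638
finger_force: 19.9
```

carry_out([
  {"dx": 0, "dy": 0, "dz": -0.02, "yaw": 0},
  {"dx": 0, "dy": 0, "dz": -0.04, "yaw": 0},
  {"dx": 0, "dy": 0, "dz": -0.06, "yaw": 0},
  {"dx": 0, "dy": 0, "dz": -0.075, "yaw": 0},
  {"dx": 0, "dy": 0, "dz": -0.09, "yaw": 0},
], squeeze=12)

```text
clock: 5.25
ee_pos: [0.5014, -0.1107, 0.0219]
ee_rot: [0.0, 0.992, 0.127, 0.0]
contact_force: [0.7, -0.2, 0.6]
width: 0.0637
finger_force: 12.0
```

Run:
```python
from h import *
im=robot.snapshot("scene");np.save("s1.npy",im)
cv2.imwrite("pics/s2.png",cv2.resize(im[100:280,190:400][:,:,::-1],None,fx=3.5,fy=3.3,interpolation=cv2.INTER_CUBIC))
```

```text
(no output)
```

View pics/s2.png

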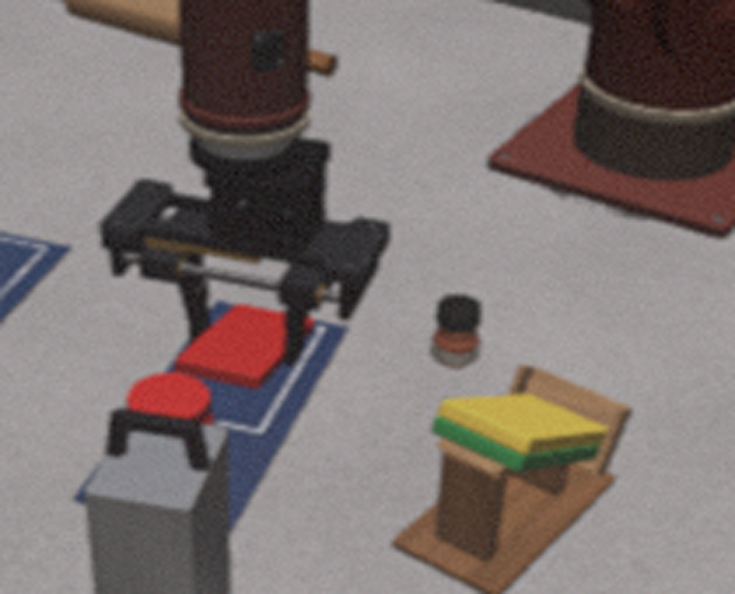

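The board is pivoting flat as planned, so I keep going down.

carry_out([
  {"dx": 0, "dy": 0, "dz": -0.01, "yaw": 0},
  {"dx": 0, "dy": 0, "dz": -0.02, "yaw": 0},
  {"dx": 0, "dy": 0, "dz": -0.028, "yaw": 0},
  {"dx": 0, "dy": 0, "dz": -0.034, "yaw": 0},
  {"dx": 0, "dy": 0, "dz": -0.034, "yaw": 0},
])

```text
clock: 5.8
ee_pos: [0.5009, -0.1107, 0.0082]
ee_rot: [-0.0, 0.992, 0.127, -0.0]
contact_force: [-0.5, -0.6, -0.4]
width: 0.0634
finger_force: 12.0
```

carry_out([
  {"dx": 0, "dy": 0, "dz": -0.003, "yaw": 0},
  {"dx": 0, "dy": 0, "dz": -0.006, "yaw": 0},
  {"dx": 0, "dy": 0, "dz": -0.006, "yaw": 0},
  {"dx": 0, "dy": 0, "dz": -0.006, "yaw": 0},
])

```text
clock: 6.2
ee_pos: [0.5011, -0.1107, 0.0062]
ee_rot: [-0.0, 0.992, 0.127, -0.0]
contact_force: [0.4, -0.3, 0.3]
width: 0.0638
finger_force: 12.0
```

Run:
```python
from h import *
im=robot.snapshot("scene");np.save("s1.npy",im)
cv2.imwrite("pics/s3.png",cv2.resize(im[170:250,210:310][:,:,::-1],None,fx=7,fy=7,interpolation=cv2.INTER_CUBIC))
```

```text
(no output)
```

View pics/s3.png

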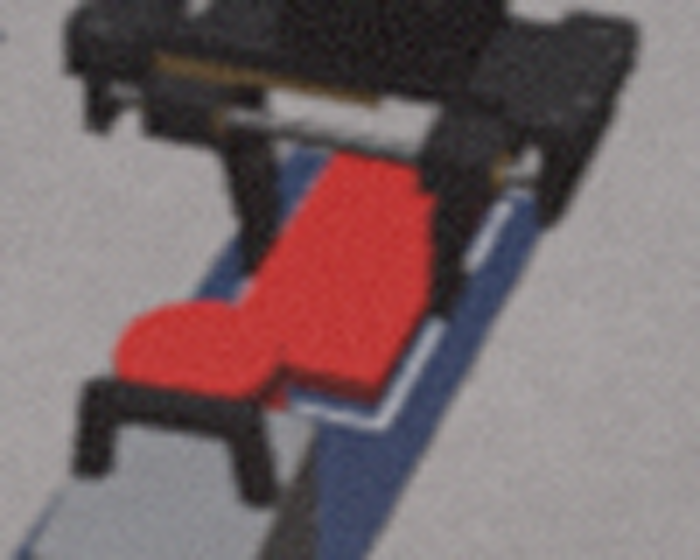

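Red lies practically flat inside its outline. I release it and retreat.

carry_out([
  {"dx": 0, "dy": 0, "dz": 0, "yaw": 0},
  {"dx": 0, "dy": 0, "dz": 0, "yaw": 0},
  {"dx": 0, "dy": 0, "dz": 0, "yaw": 0},
  {"dx": 0, "dy": 0, "dz": 0, "yaw": 0},
  {"dx": 0, "dy": 0, "dz": 0, "yaw": 0},
], claw=1)

```text
clock: 6.75
ee_pos: [0.5012, -0.1107, 0.0062]
ee_rot: [-0.0, 0.992, 0.126, 0.0]
contact_force: [0.4, -0.3, -0.5]
width: 0.086
finger_force: 0.0
```

carry_out([
  {"dx": 0, "dy": 0, "dz": 0.05, "yaw": 0},
  {"dx": 0, "dy": 0, "dz": 0.15, "yaw": 0},
  {"dx": 0, "dy": 0, "dz": 0.26, "yaw": 0},
  {"dx": 0, "dy": 0, "dz": 0.35, "yaw": 0},
  {"dx": 0, "dy": 0, "dz": 0.35, "yaw": 0},
])

```text
clock: 7.25
ee_pos: [0.5042, -0.1111, 0.1514]
ee_rot: [0.002, 0.992, 0.126, 0.004]
contact_force: [1.2, -0.2, -0.3]
width: 0.087
finger_force: 0.0
```

carry_out([
  {"dx": 0.016, "dy": 0.117, "dz": 0, "yaw": -0.013},
  {"dx": 0.032, "dy": 0.23, "dz": 0, "yaw": -0.026},
  {"dx": 0.048, "dy": 0.35, "dz": 0, "yaw": -0.039},
  {"dx": 0.064, "dy": 0.46, "dz": 0, "yaw": -0.052},
  {"dx": 0.08, "dy": 0.586, "dz": 0, "yaw": -0.052},
])

```text
clock: 7.75
ee_pos: [0.533, 0.1238, 0.1457]
ee_rot: [0.0, 0.999, -0.039, -0.0]
contact_force: [1.3, -0.1, -0.4]
width: 0.0868
finger_force: 0.0
```

Run:
```python
from h import *
im=robot.snapshot("top");np.save("t1.npy",im)
for k in("red","yellow"):
    for c in blobs(masks(im)[k],300):
        r=cv2.minAreaRect(c);b=cv2.boxPoints(r)
        W=ray("top",b,[.015]*4);print(k,"area",cv2.contourArea(c),"centre",W.mean(0).round(4),"sides",np.linalg.norm(np.diff(W,axis=0),axis=1).round(3),"yaws",np.round(np.arctan2(*np.diff(W,axis=0).T[[1,0]]),3))
print(robot.observe()["ee_pos"])
```

```text
red area 1497.5 centre [ 0.4985 -0.1097  0.015 ] sides [0.061 0.126 0.06 ] yaws [-1.301 -2.896  1.835]
red area 461.0 centre [ 0.6416 -0.0847  0.015 ] sides [0.06  0.052 0.059] yaws [-0.466 -2.05   2.668]
yellow area 476.0 centre [0.6469 0.3499 0.015 ] sides [0.058 0.055 0.058] yaws [-1.572 -3.098  1.569]
[0.5323752  0.13434533 0.14621369]
```

Red's centre is about 3 mm from the outline's. Yellow is next.

carry_out([
  {"dx": 0, "dy": 0, "dz": -0.04, "yaw": 0},
  {"dx": 0, "dy": 0, "dz": -0.1, "yaw": 0},
  {"dx": 0, "dy": 0, "dz": -0.145, "yaw": 0},
  {"dx": 0, "dy": 0, "dz": -0.145, "yaw": 0},
  {"dx": 0, "dy": 0, "dz": -0.145, "yaw": 0},
])

```text
clock: 8.3
ee_pos: [0.5328, 0.1228, 0.0881]
ee_rot: [-0.0, 0.999, -0.036, -0.0]
contact_force: [0.5, 0.3, 0.8]
width: 0.0871
finger_force: 0.0
```

carry_out([
  {"dx": 0, "dy": 0, "dz": -0.01, "yaw": 0},
  {"dx": 0, "dy": 0, "dz": -0.02, "yaw": 0},
  {"dx": 0, "dy": 0, "dz": -0.03, "yaw": 0},
  {"dx": 0, "dy": 0, "dz": -0.03, "yaw": 0},
])

```text
clock: 8.7
ee_pos: [0.5328, 0.1228, 0.0757]
ee_rot: [0.0, 0.999, -0.037, -0.0]
contact_force: [-0.8, 0.5, 0.7]
width: 0.0871
finger_force: 0.0
```

carry_out([
  {"dx": 0, "dy": 0, "dz": 0, "yaw": 0},
  {"dx": 0, "dy": 0, "dz": 0, "yaw": 0},
  {"dx": 0, "dy": 0, "dz": 0, "yaw": 0},
  {"dx": 0, "dy": 0, "dz": 0, "yaw": 0},
  {"dx": 0, "dy": 0, "dz": 0, "yaw": 0},
], claw=0.6, squeeze=15)

```text
clock: 9.2
ee_pos: [0.5331, 0.1231, 0.0763]
ee_rot: [-0.0, 0.999, -0.036, 0.0]
contact_force: [-0.8, 0.5, 1.6]
width: 0.064
finger_force: 15.2
```

carry_out([
  {"dx": 0, "dy": 0, "dz": 0.02, "yaw": 0},
  {"dx": 0, "dy": 0, "dz": 0.05, "yaw": 0},
  {"dx": 0, "dy": 0, "dz": 0.09, "yaw": 0},
  {"dx": 0, "dy": 0, "dz": 0.14, "yaw": 0},
  {"dx": 0, "dy": 0, "dz": 0.18, "yaw": 0},
], squeeze=20)

```text
clock: 9.7
ee_pos: [0.5334, 0.123, 0.1503]
ee_rot: [-0.0, 0.999, -0.036, 0.001]
contact_force: [0.4, -0.4, -1.2]
width: 0.0635
finger_force: 19.9
```

Run:
```python
from h import *
im=robot.snapshot("scene")
cv2.imwrite("pics/s4.png",cv2.resize(im[140:320,270:480][:,:,::-1],None,fx=3.5,fy=3.3,interpolation=cv2.INTER_CUBIC))
```

```text
(no output)
```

View pics/s4.png

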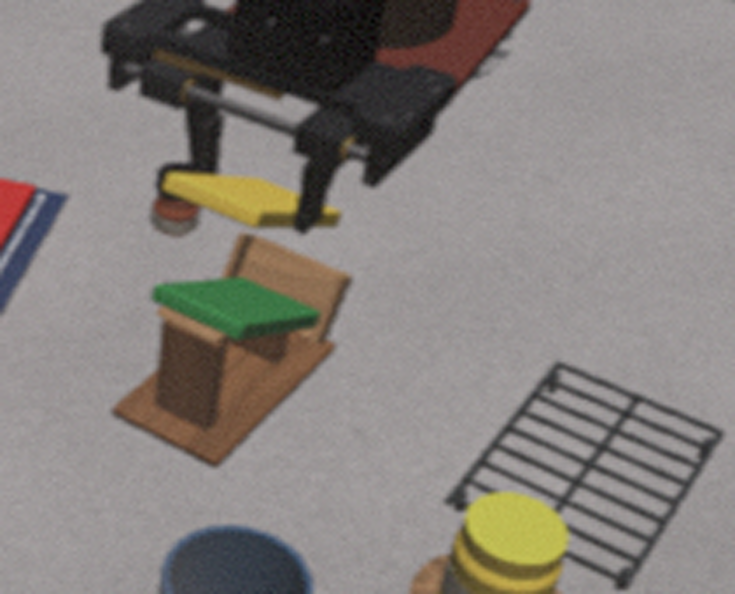

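Yellow is held and green stays in the holder. I carry yellow to the rack.

carry_out([
  {"dx": -0.012, "dy": 0.1, "dz": 0, "yaw": -0.002},
  {"dx": -0.027, "dy": 0.215, "dz": 0, "yaw": -0.002},
  {"dx": -0.045, "dy": 0.33, "dz": 0, "yaw": -0.002},
  {"dx": -0.06, "dy": 0.445, "dz": 0, "yaw": -0.002},
  {"dx": -0.075, "dy": 0.53, "dz": 0, "yaw": -0.002},
])

```text
clock: 10.25
ee_pos: [0.502, 0.338, 0.1486]
ee_rot: [-0.001, 0.999, -0.042, 0.0]
contact_force: [1.1, -0.9, -1.2]
width: 0.064
finger_force: 19.9
```

carry_out([
  {"dx": 0, "dy": 0.037, "dz": -0.06, "yaw": 0},
  {"dx": 0, "dy": 0.037, "dz": -0.12, "yaw": 0},
  {"dx": 0, "dy": 0.037, "dz": -0.18, "yaw": 0},
  {"dx": 0, "dy": 0.037, "dz": -0.19, "yaw": 0},
  {"dx": 0, "dy": 0.037, "dz": -0.19, "yaw": 0},
])

```text
clock: 10.75
ee_pos: [0.5028, 0.3494, 0.072]
ee_rot: [0.0, 0.999, -0.043, -0.001]
contact_force: [0.4, -0.4, -0.7]
width: 0.0639
finger_force: 19.9
```

carry_out([
  {"dx": 0, "dy": 0, "dz": -0.02, "yaw": 0},
  {"dx": 0, "dy": 0, "dz": -0.04, "yaw": 0},
  {"dx": 0, "dy": 0, "dz": -0.06, "yaw": 0},
  {"dx": 0, "dy": 0, "dz": -0.075, "yaw": 0},
  {"dx": 0, "dy": 0, "dz": -0.09, "yaw": 0},
], squeeze=12)

```text
clock: 11.25
ee_pos: [0.5033, 0.3497, 0.0359]
ee_rot: [-0.0, 0.999, -0.043, 0.0]
contact_force: [0.5, -0.2, 1.5]
width: 0.064
finger_force: 12.0
```

carry_out([
  {"dx": 0, "dy": 0, "dz": -0.01, "yaw": 0},
  {"dx": 0, "dy": 0, "dz": -0.02, "yaw": 0},
  {"dx": 0, "dy": 0, "dz": -0.028, "yaw": 0},
  {"dx": 0, "dy": 0, "dz": -0.035, "yaw": 0},
  {"dx": 0, "dy": 0, "dz": -0.035, "yaw": 0},
])

```text
clock: 11.75
ee_pos: [0.5028, 0.3496, 0.0217]
ee_rot: [0.0, 0.999, -0.043, -0.0]
contact_force: [-0.1, -0.4, -0.7]
width: 0.0637
finger_force: 12.0
```

Run:
```python
from h import *
im=robot.snapshot("scene")
cv2.imwrite("pics/s5.png",cv2.resize(im[210:340,370:520][:,:,::-1],None,fx=5,fy=4.6,interpolation=cv2.INTER_CUBIC))
```

View pics/s5.png

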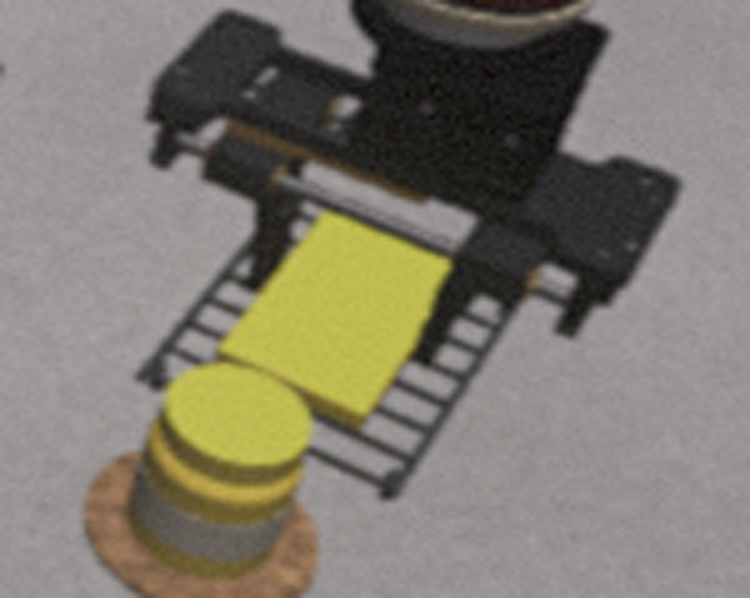

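Yellow is flat on the rack and centred. I release it and fetch green.

carry_out([
  {"dx": 0, "dy": 0, "dz": 0, "yaw": 0},
  {"dx": 0, "dy": 0, "dz": 0, "yaw": 0},
  {"dx": 0, "dy": 0, "dz": 0, "yaw": 0},
  {"dx": 0, "dy": 0, "dz": 0, "yaw": 0},
  {"dx": 0, "dy": 0, "dz": 0, "yaw": 0},
], claw=1)

```text
clock: 12.3
ee_pos: [0.5031, 0.3497, 0.0222]
ee_rot: [-0.0, 0.999, -0.043, 0.0]
contact_force: [0.4, -0.0, 0.0]
width: 0.0859
finger_force: 0.0
```

carry_out([
  {"dx": 0, "dy": 0, "dz": 0.05, "yaw": 0},
  {"dx": 0, "dy": 0, "dz": 0.15, "yaw": 0},
  {"dx": 0, "dy": 0, "dz": 0.25, "yaw": 0},
  {"dx": 0, "dy": 0, "dz": 0.32, "yaw": 0},
  {"dx": 0, "dy": 0, "dz": 0.32, "yaw": 0},
])

```text
clock: 12.8
ee_pos: [0.5048, 0.3515, 0.1549]
ee_rot: [-0.002, 0.999, -0.043, 0.003]
contact_force: [0.2, 0.2, -0.2]
width: 0.0867
finger_force: 0.0
```

carry_out([
  {"dx": 0.015, "dy": -0.1, "dz": 0, "yaw": 0.002},
  {"dx": 0.035, "dy": -0.22, "dz": 0, "yaw": 0.002},
  {"dx": 0.055, "dy": -0.34, "dz": 0, "yaw": 0.002},
  {"dx": 0.075, "dy": -0.46, "dz": 0, "yaw": 0.002},
  {"dx": 0.09, "dy": -0.567, "dz": 0, "yaw": 0.002},
])

```text
clock: 13.3
ee_pos: [0.539, 0.12, 0.1495]
ee_rot: [0.0, 0.999, -0.037, -0.0]
contact_force: [0.6, -0.7, -0.2]
width: 0.0871
finger_force: 0.0
```

carry_out([
  {"dx": 0, "dy": 0, "dz": -0.04, "yaw": 0},
  {"dx": 0, "dy": 0, "dz": -0.1, "yaw": 0},
  {"dx": 0, "dy": 0, "dz": -0.17, "yaw": 0},
  {"dx": 0, "dy": 0, "dz": -0.18, "yaw": 0},
  {"dx": 0, "dy": 0, "dz": -0.18, "yaw": 0},
])

```text
clock: 13.8
ee_pos: [0.5383, 0.1229, 0.0774]
ee_rot: [0.0, 0.999, -0.036, -0.001]
contact_force: [-0.6, 1.1, 0.1]
width: 0.0868
finger_force: 0.0
```

carry_out([
  {"dx": 0, "dy": 0, "dz": -0.01, "yaw": 0},
  {"dx": 0, "dy": 0, "dz": -0.02, "yaw": 0},
  {"dx": 0, "dy": 0, "dz": -0.03, "yaw": 0},
  {"dx": 0, "dy": 0, "dz": -0.03, "yaw": 0},
])

```text
clock: 14.2
ee_pos: [0.5389, 0.1228, 0.0659]
ee_rot: [0.0, 0.999, -0.036, -0.0]
contact_force: [0.5, -0.4, -0.4]
width: 0.0867
finger_force: 0.0
```

carry_out([
  {"dx": 0, "dy": 0, "dz": 0, "yaw": 0},
  {"dx": 0, "dy": 0, "dz": 0, "yaw": 0},
  {"dx": 0, "dy": 0, "dz": 0, "yaw": 0},
  {"dx": 0, "dy": 0, "dz": 0, "yaw": 0},
  {"dx": 0, "dy": 0, "dz": 0, "yaw": 0},
], claw=0.6, squeeze=15)

```text
clock: 14.7
ee_pos: [0.5392, 0.123, 0.0663]
ee_rot: [-0.0, 0.999, -0.037, 0.0]
contact_force: [-0.1, 0.7, 0.3]
width: 0.0638
finger_force: 15.0
```

carry_out([
  {"dx": 0, "dy": 0, "dz": 0.02, "yaw": 0},
  {"dx": 0, "dy": 0, "dz": 0.05, "yaw": 0},
  {"dx": 0, "dy": 0, "dz": 0.09, "yaw": 0},
  {"dx": 0, "dy": 0, "dz": 0.15, "yaw": 0},
  {"dx": 0, "dy": 0, "dz": 0.2, "yaw": 0},
], squeeze=20)

```text
clock: 15.2
ee_pos: [0.5394, 0.1232, 0.1487]
ee_rot: [-0.0, 0.999, -0.036, 0.001]
contact_force: [0.6, -0.6, -0.3]
width: 0.0636
finger_force: 19.9
```

Green is gripped. I carry it to the green-jar mat, passing over red at z≈0.15.

carry_out([
  {"dx": -0.002, "dy": -0.1, "dz": 0.01, "yaw": 0.005},
  {"dx": -0.004, "dy": -0.215, "dz": 0.01, "yaw": 0.01},
  {"dx": -0.006, "dy": -0.335, "dz": 0.01, "yaw": 0.015},
  {"dx": -0.009, "dy": -0.455, "dz": 0.01, "yaw": 0.02},
  {"dx": -0.012, "dy": -0.575, "dz": 0.01, "yaw": 0.025},
])

```text
clock: 15.7
ee_pos: [0.5343, -0.109, 0.152]
ee_rot: [0.0, 0.999, 0.043, 0.001]
contact_force: [0.7, 0.4, -1.0]
width: 0.064
finger_force: 19.9
```

carry_out([
  {"dx": -0.002, "dy": -0.12, "dz": 0, "yaw": 0.005},
  {"dx": -0.004, "dy": -0.24, "dz": 0, "yaw": 0.01},
  {"dx": -0.006, "dy": -0.36, "dz": 0, "yaw": 0.015},
  {"dx": -0.009, "dy": -0.47, "dz": 0, "yaw": 0.02},
  {"dx": -0.012, "dy": -0.56, "dz": 0, "yaw": 0.0245},
])

```text
clock: 16.2
ee_pos: [0.529, -0.3343, 0.1518]
ee_rot: [0.001, 0.993, 0.118, 0.001]
contact_force: [-0.6, -0.8, -0.8]
width: 0.0636
finger_force: 19.9
```

Run:
```python
from h import *
im=robot.snapshot("top")
for k in("red","yellow","green"):
    for c in blobs(masks(im)[k],300):
        b=cv2.boxPoints(cv2.minAreaRect(c));z=.03 if k=="yellow" else .015
        W=ray("top",b,[z]*4);print(k,"centre",W.mean(0).round(4),"sides",np.linalg.norm(np.diff(W,axis=0),axis=1).round(3))
s=robot.observe();print(s["ee_pos"],s["ee_rot"],s["width"])
```

```text
red centre [ 0.4985 -0.1097  0.015 ] sides [0.061 0.126 0.06 ]
red centre [ 0.6416 -0.0847  0.015 ] sides [0.06  0.052 0.059]
yellow centre [0.4979 0.3503 0.03  ] sides [0.126 0.061 0.126]
yellow centre [0.6437 0.3455 0.03  ] sides [0.058 0.054 0.057]
green centre [ 0.4919 -0.3813  0.015 ] sides [0.075 0.031 0.075]
green centre [ 0.6687 -0.3509  0.015 ] sides [0.059 0.06  0.058]
[ 0.52707642 -0.34120468  0.15135938] [ 2.14218565e-03  9.93225267e-01  1.16185069e-01 -1.03303894e-04] 0.0638321435037278
```

carry_out([
  {"dx": 0, "dy": -0.085, "dz": -0.03, "yaw": 0},
  {"dx": 0, "dy": -0.085, "dz": -0.1, "yaw": 0},
  {"dx": 0, "dy": -0.085, "dz": -0.18, "yaw": 0},
  {"dx": 0, "dy": -0.085, "dz": -0.23, "yaw": 0},
  {"dx": 0, "dy": -0.085, "dz": -0.23, "yaw": 0},
])

```text
clock: 16.75
ee_pos: [0.5279, -0.364, 0.0562]
ee_rot: [-0.002, 0.993, 0.119, -0.002]
contact_force: [-0.2, -0.5, -1.1]
width: 0.0637
finger_force: 19.9
```

carry_out([
  {"dx": 0, "dy": 0, "dz": -0.02, "yaw": 0},
  {"dx": 0, "dy": 0, "dz": -0.04, "yaw": 0},
  {"dx": 0, "dy": 0, "dz": -0.06, "yaw": 0},
  {"dx": 0, "dy": 0, "dz": -0.075, "yaw": 0},
  {"dx": 0, "dy": 0, "dz": -0.09, "yaw": 0},
], squeeze=12)

```text
clock: 17.25
ee_pos: [0.5299, -0.3652, 0.0222]
ee_rot: [0.0, 0.993, 0.119, 0.0]
contact_force: [1.0, -0.2, 1.7]
width: 0.0639
finger_force: 12.0
```

Down to z≈0.006, then release and retreat.

carry_out([
  {"dx": 0, "dy": 0, "dz": -0.01, "yaw": 0},
  {"dx": 0, "dy": 0, "dz": -0.02, "yaw": 0},
  {"dx": 0, "dy": 0, "dz": -0.03, "yaw": 0},
  {"dx": 0, "dy": 0, "dz": -0.04, "yaw": 0},
  {"dx": 0, "dy": 0, "dz": -0.04, "yaw": 0},
])

```text
clock: 17.75
ee_pos: [0.5293, -0.3651, 0.0058]
ee_rot: [-0.0, 0.993, 0.119, -0.0]
contact_force: [0.3, -0.0, -0.9]
width: 0.064
finger_force: 12.0
```

carry_out([
  {"dx": 0, "dy": 0, "dz": 0, "yaw": 0},
  {"dx": 0, "dy": 0, "dz": 0, "yaw": 0},
  {"dx": 0, "dy": 0, "dz": 0, "yaw": 0},
  {"dx": 0, "dy": 0, "dz": 0, "yaw": 0},
  {"dx": 0, "dy": 0, "dz": 0, "yaw": 0},
], claw=1)

```text
clock: 18.25
ee_pos: [0.5294, -0.3651, 0.0062]
ee_rot: [-0.0, 0.993, 0.119, 0.0]
contact_force: [0.0, -0.7, -0.4]
width: 0.086
finger_force: 0.0
```

carry_out([
  {"dx": 0, "dy": 0, "dz": 0.05, "yaw": 0},
  {"dx": 0, "dy": 0, "dz": 0.15, "yaw": 0},
  {"dx": 0, "dy": 0, "dz": 0.26, "yaw": 0},
  {"dx": 0, "dy": 0, "dz": 0.38, "yaw": 0},
  {"dx": 0, "dy": 0, "dz": 0.4, "yaw": 0},
])

```text
clock: 18.75
ee_pos: [0.5321, -0.3664, 0.173]
ee_rot: [0.003, 0.993, 0.119, 0.004]
contact_force: [1.4, 0.3, 0.2]
width: 0.0869
finger_force: 0.0
```

carry_out([
  {"dx": -0.06, "dy": 0.1, "dz": 0.03, "yaw": 0},
  {"dx": -0.1, "dy": 0.2, "dz": 0.06, "yaw": 0},
  {"dx": -0.13, "dy": 0.3, "dz": 0.08, "yaw": 0},
  {"dx": -0.13, "dy": 0.38, "dz": 0.1, "yaw": 0},
  {"dx": -0.13, "dy": 0.38, "dz": 0.1, "yaw": 0},
])

```text
clock: 19.25
ee_pos: [0.4785, -0.2085, 0.2077]
ee_rot: [0.0, 0.993, 0.122, 0.001]
contact_force: [-0.3, 0.6, -0.2]
width: 0.087
finger_force: 0.0
```

Run:
```python
from h import *
im=robot.snapshot("top")
for k in("red","yellow","green"):
    for c in blobs(masks(im)[k],300):
        b=cv2.boxPoints(cv2.minAreaRect(c));z=.03 if k=="yellow" else .015
        W=ray("top",b,[z]*4);print(k,"centre",W.mean(0).round(4),"sides",np.linalg.norm(np.diff(W,axis=0),axis=1).round(3),"yaws",np.round(np.arctan2(*np.diff(W,axis=0).T[[1,0]]),3))
im=robot.snapshot("scene")
cv2.imwrite("pics/s6.png",cv2.resize(im[:,:,::-1],(800,600),interpolation=cv2.INTER_CUBIC))
```

```text
red centre [ 0.3141 -0.4403  0.015 ] sides [0.315 0.036 0.315] yaws [-0.081 -1.581  3.055]
red centre [ 0.4984 -0.1098  0.015 ] sides [0.061 0.126 0.06 ] yaws [-1.301 -2.896  1.835]
red centre [ 0.6427 -0.0847  0.015 ] sides [0.054 0.057 0.054] yaws [-1.572  3.12   1.569]
yellow centre [0.4979 0.3505 0.03  ] sides [0.126 0.061 0.126] yaws [-0.087 -1.715  3.045]
yellow centre [0.6437 0.3455 0.03  ] sides [0.058 0.054 0.057] yaws [-1.572 -3.098  1.569]
green centre [ 0.6771 -0.3495  0.015 ] sides [0.055 0.042 0.055] yaws [-0.873 -2.485  2.264]
```

View pics/s6.png

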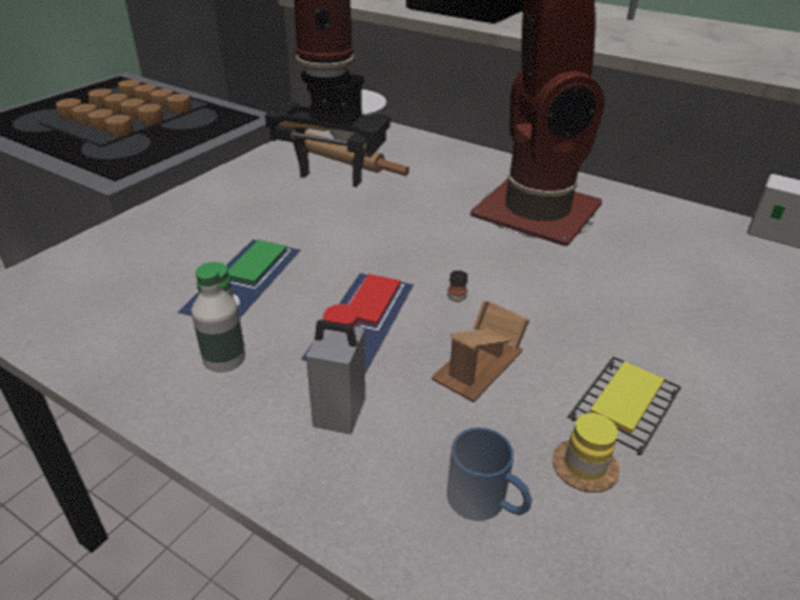

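All three boards look in place, with the gripper clear. I check green's position numerically in the scene view, and hand in only if it agrees.

Run:
```python
from h import *
im=robot.snapshot("scene")
H,S,V=cv2.split(cv2.cvtColor(im,cv2.COLOR_RGB2HSV))
m=(H>45)&(H<80)&(S>130)&(V>55); m[:,:159]=0; m[200:]=0
c=max(blobs(m,100),key=cv2.contourArea)
W=ray("scene",c[:,0].astype(float),np.full(len(c),.0145)).astype(np.float32)
a=.2372;u=np.array([np.cos(a),np.sin(a)]);v=np.array([-u[1],u[0]])
q=(W[:,:2]-[.5277,-.3645]); print("long",(q@u).min(),(q@u).max(),"short",(q@v).min(),(q@v).max())
ok=abs((q@u).min()+.065)<.009 and abs((q@v).max()-.032)<.009 and abs((q@v).min()+.032)<.009
print(ok)
if ok: print(robot.sign_off())
```

```text
long -0.059645666660115226 0.06305329225570874 short -0.028296478958379067 0.029658332494123838
True
the job is handed in; nothing more can be done
None
```

I handed the job in with red and green each flat on their jar's mat (about 3 mm and 2 mm off the outline centre) and yellow flat on the cooling rack about 5 mm off centre; the run took about 19 s and no verdict came back.

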